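# Nest the dosing pans with their handles fanned

## Robot

A 6-joint arm with a two-finger parallel gripper is mounted at the origin on a cart in front of the work surface, level with it; the furniture and walls round the work are solid. World frame = base frame: x ahead of the robot, y to its left, z up, the work surface at z = 0. Lengths are in m, angles in rad, forces in N, time in s.
With the tool pointing down it reaches from about 0.35 to 0.95 m from the base axis. Payload 17.4 kg.
Tool frame: the origin (TCP) lies at the very end of the fingers, on their centre line; the grasp point (between the pads) lies 19 mm behind it; z points along the fingers, y is the direction in which the jaws open and shut (so a half turn about z gives the same grasp; the last joint's range is limited). The gripper opens to 93 mm and grips with 3 to 60 N. Pads are 15 mm wide; open, the fingers measure 128 mm over their backs; the gripper's body (75 mm by 188 mm) begins 65 mm behind the grasp point.
Start: joints at [-1.27, 0.116, 1.442, -0, 1.584, -0.038], TCP at [0.224, -0.637, 0.219] pointing down, gripper open.
Joint ranges: [-2.83, 2.83], [-0.83, 2.19], [0.07, 2.5], [-1.14, 4.28], [0.01, 3], [-2.97, 2.97]. Speed limits (rad/s): [1.89, 1.89, 2.22, 3.14, 3.14, 3.14].

## Interface

Orientations are given as a rotation vector (axis times angle).
In Python, from rig import env gives the robot as it stands.
- The arm moves only by the shell command python3 -m inch 'ROWS'. ROWS is JSON, a list that holds one entry, the list of rows, each a list of 5 numbers: the shift along the tool's x, y, z in m, then the turn about the tool's z in rad, then the finger opening in m, from 0 to 0.093. A call has 1 to 20 rows; each row shifts and turns the pose as measured when the row begins, along the tool's axes as they then stand; what a row does not reach is not made up. A row lasts 1/8 s, in which the tool goes at most 62.5 mm and 10.7 degrees, less where a joint would pass 70% of its speed; a pose out of reach is approached as far as the arm can. A call is refused whole if a number of a shift passes 0.0625 or a number of a turn 0.188, either way. A call with a gripper value outside its range is refused whole. The fingers move at their own pace and stop on an object; the grip force is fixed at half the most. Time passes only in rows, so rows that do not move let the fingers close. It gives the time, the measured TCP pose, the force and the opening at its end, in the units of the state.
- env.sense(): the state, without advancing time (a new reading comes with each control period).
- env.capture(name): name is "side" or "top"; returns (picture, depth): 384x512x3 uint8, blue, green, red; 384x512 float32, m along the optical axis (not along the pixel's ray), 0 where there is no reading.
- env.camera_info(name): a dict with "vfov" (degrees; the focal length in pixels is half the picture's height over the tangent of half this angle, whatever the lens; pixels are square), "cx", "cy" (the principal point, pixels), "R" (3x3) and "t" (3): a world point X has camera coordinates R X + t. Camera axes: x right, y down, z forward; pixel columns grow to the right and rows downward; lengths in m; the calibration is good to about 2 mm. A picture is of the moment at which its call begins. camera_info takes no time and is no camera call.
- env.job_done(): hands the job in, once; it reports no verdict.
The state is a dict: "clock": time; "joint_positions": joint angles; "dq": joint speeds; "tau": joint torques, N m; "position": TCP position; "tool_rot": TCP orientation; "ft_force": force on the tool from outside, world axes, zero at the start; "moment": the same for the moment, N m; "opening": finger opening in m.
Only numpy, scipy, OpenCV 4.12 (cv2) and the standard library are available. Lean on these libraries where they do the work, as an engineer would, in place of code of your own. Each camera call takes 0.05 s, during which the arm holds its last target.

## Task

Put the three dosing pans away as one nest on the worktop: the middle one seated flat in the largest, the smallest seated flat in the middle one. Fan the handles out to one side like spread fingers, each turned about 45 degrees further round than the one below, the same way each time (either way will do), so that no handle rests on another. Do not disturb the jar behind, the dropper bottle on the right or the small dish in front.

Things in the scene. Friction and masses are not known exactly. Their poses are not given: they have to be found in the camera images.
- pan_large: The largest of three loose handled steel pans: tapered round bowl, outer diameter 80 mm at foot, 96 mm at rim, 40 mm high, wall and floor 3 mm, about 120 g. A strap 14 mm wide, 5 mm thick, its top level with the rim, carries a straight grey grip along -x, 62 to 132 mm from the axis, 12 mm wide, 35 to 49 mm above the foot. Origin: centre of the underside; z up; at yaw 0 the handle points to the robot.
- pan_medium: The middle of three loose handled steel pans: tapered round bowl, outer diameter 64 mm at foot, 80 mm at rim, 44 mm high, wall and floor 3 mm, about 90 g. A strap 14 mm wide, 5 mm thick, its top level with the rim, carries a straight grey grip along -x, 62 to 132 mm from the axis, 12 mm wide, 39 to 53 mm above the foot. Origin: centre of the underside; z up; at yaw 0 the handle points to the robot.
- pan_small: The smallest of three loose handled steel pans: tapered round bowl, outer diameter 48 mm at foot, 64 mm at rim, 48 mm high, wall and floor 3 mm, about 70 g. A strap 14 mm wide, 5 mm thick, its top level with the rim, carries a straight grey grip along -x, 62 to 132 mm from the axis, 12 mm wide, 43 to 57 mm above the foot. Origin: centre of the underside; z up; at yaw 0 the handle points to the robot.
- pan_large_grip (a point): Centre of the large pan's grip, 95 mm from the bowl's axis, 42 mm above its foot.
- pan_medium_grip (a point): Centre of the middle pan's grip, 95 mm from the bowl's axis, 46 mm above its foot. Seated in the large pan, the middle pan's foot is 3 mm above the large one's foot and its strap passes 2 mm above the large rim; if the handles lay in line, the grips would foul and it could not sit flat.
- pan_small_grip (a point): Centre of the small pan's grip, 95 mm from the bowl's axis, 50 mm above its foot. Seated in the middle pan, the small pan's foot is 3 mm above the middle one's foot and its strap passes 2 mm above the middle rim; handles in line would foul likewise.
- jar: White screw-cap jar, 66 mm across, 125 mm tall, standing behind the work; bystander. Origin: centre of its underside.
- dropper: Small white dropper bottle with a pointed cap, 27 mm across, 85 mm tall, standing at the right; bystander. Origin: centre of its underside.
- dish: Small clear sample dish, 48 mm across, 17 mm tall, near the front edge; bystander. Origin: centre of its underside.
There are look-alikes about, which are no part of the job. Leave any green, pink or purple look-alike of the pan_small alone.

How it is judged:
At the end, for the whole second after the job is handed in: Middle pan in the large, small in the middle, each upright (0.08 rad) on the outer's floor (foot under 6 mm above its foot, axes within 10 mm); large pan upright on the worktop; each handle about 25 to 70 degrees round from the one below, same sense; all at rest (horizontal distance between pan_medium and pan_large below 0.01 m and z of pan_medium in the frame of pan_large between 0 and 0.006 m and angle between each of pan_medium, pan_small, pan_large's own z axis and vertical below 0.08 rad and horizontal distance between pan_small and pan_medium below 0.01 m and z of pan_small in the frame of pan_medium between 0 and 0.006 m and ((x of pan_medium_grip in the frame of pan_large below -0.032 m and y of pan_medium_grip in the frame of pan_large above 0.04 m and x of pan_small_grip in the frame of pan_medium below -0.032 m and y of pan_small_grip in the frame of pan_medium above 0.04 m) or (x of pan_medium_grip in the frame of pan_large below -0.032 m and y of pan_medium_grip in the frame of pan_large below -0.04 m and x of pan_small_grip in the frame of pan_medium below -0.032 m and y of pan_small_grip in the frame of pan_medium below -0.04 m)) and height (world z) of pan_large between -0.005 and 0.006 m and linear speed of each of pan_large, pan_medium, pan_small below 0.02 m/s); the robot touches nothing.
It fails at once if the jar is shifted by more than 30 mm or tipped (distance of jar from where it was at the start of the episode above 0.03 m or angle between jar's own z axis and vertical above 0.4 rad).
It fails at once if the dropper bottle is shifted by more than 30 mm or tipped (distance of dropper from where it was at the start of the episode above 0.03 m or angle between dropper's own z axis and vertical above 0.4 rad).
It fails at once if the sample dish is shifted by more than 30 mm or tipped (distance of dish from where it was at the start of the episode above 0.03 m or angle between dish's own z axis and vertical above 0.4 rad).
It also fails if it takes over 72 s, if anything falls off the work surface, if the arm or the gripper's body presses on something with over 40 N, if the wrist force passes 120 N, or if a joint passes its speed limit or range.

## Working session

There is one attempt and no reset: what is moved stays moved. The work goes in short steps, Python scripts to look and compute and a shell command to move; the robot and the scene stay as the last step left them, time stands still between calls to the robot, and variables do not carry over. Pictures are saved under pics/ and viewed, and the job is handed in when it is done.

```bash
ls; mkdir -p pics; cat > h.py <<'E'
import numpy as np,cv2
from rig import env
def K(n):
    c=env.camera_info(n); f=192/np.tan(np.radians(c["vfov"])/2); return c,f
def pts(n,d):
    c,f=K(n); v,u=np.mgrid[0:384,0:512]
    P=np.stack([(u-c["cx"])*d/f,(v-c["cy"])*d/f,d],-1)
    return (P-np.array(c["t"]))@np.array(c["R"])
def ray(n,u,v,z):
    c,f=K(n); R=np.array(c["R"]); o=-R.T@np.array(c["t"]); q=R.T@np.array([(u-c["cx"])/f,(v-c["cy"])/f,1])
    return o+q*(z-o[2])/q[2]
def cap(n,tag):
    p,d=env.capture(n); np.save(f"pics/{tag}_d.npy",d); cv2.imwrite(f"pics/{tag}_raw.png",p); return p,d
E
python3 - <<'E'
from h import *
for n in("side","top"):
    p,d=cap(n,n+"0"); c,f=K(n); print(n,c,f); cv2.imwrite(f"pics/{n}0.png",cv2.resize(p,(768,576)))
print(env.sense())
E
```

```text
pics
side {'vfov': 45.37860916391162, 'cx': 257.10321348932825, 'cy': 197.54061765904427, 'R': array([[ 0.91201583, -0.40999419, -0.01148443],
       [-0.22221495, -0.47038611, -0.85402425],
       [ 0.34474286,  0.78143565, -0.52010642]]), 't': array([-0.51826791,  0.14189498,  1.525855  ])} 459.23154690148914
top {'vfov': 56.68139530152031, 'cx': 258.8233460741126, 'cy': 201.86924348235885, 'R': array([[ 0.01657274, -0.99982847, -0.00826887],
       [-0.99496249, -0.0156732 , -0.09901514],
       [ 0.09886856,  0.00986816, -0.99505157]]), 't': array([-0.06182197,  0.53669338,  1.15125957])} 355.976717888158
{'clock': 0.1, 'joint_positions': array([-1.26980694e+00,  1.16439777e-01,  1.44218354e+00, -1.21602476e-05,
        1.58402322e+00, -3.77876566e-02]), 'dq': array([-8.72172757e-04, -6.49685795e-04, -2.94017858e-04,  1.30237641e-05,
       -1.05773912e-03,  1.74533545e-03]), 'tau': array([ 1.80226896e-03, -7.22892165e+01, -6.23865938e+01,  7.82354688e-02,
        2.27995275e-02, -5.21483128e-05]), 'position': array([ 0.22426633, -0.63645842,  0.21798709]), 'tool_rot': array([-3.09560208e+00, -5.29432497e-01,  2.36084535e-04]), 'ft_force': array([ 0.65864989, -0.09794167,  0.04869809]), 'moment': array([-0.04425277,  0.00433471,  0.02850044]), 'opening': 0.09296840597362718}
```

View pics/top0.png

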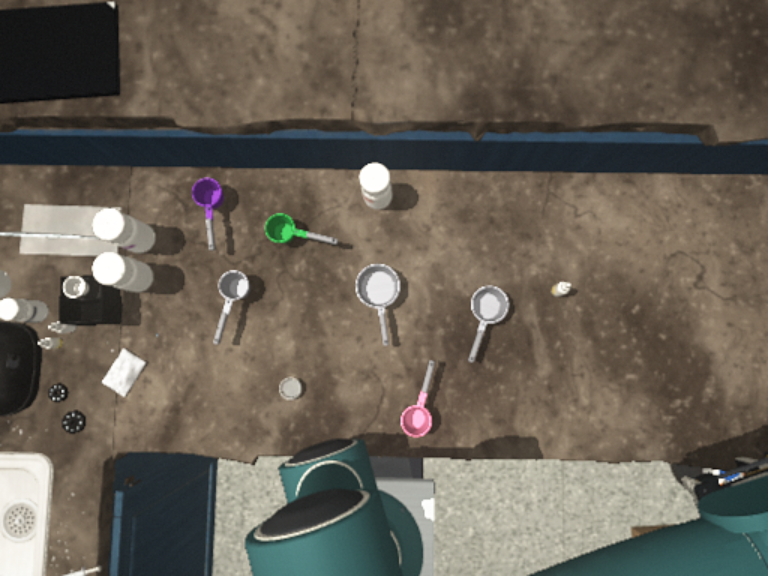

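View pics/side0.png

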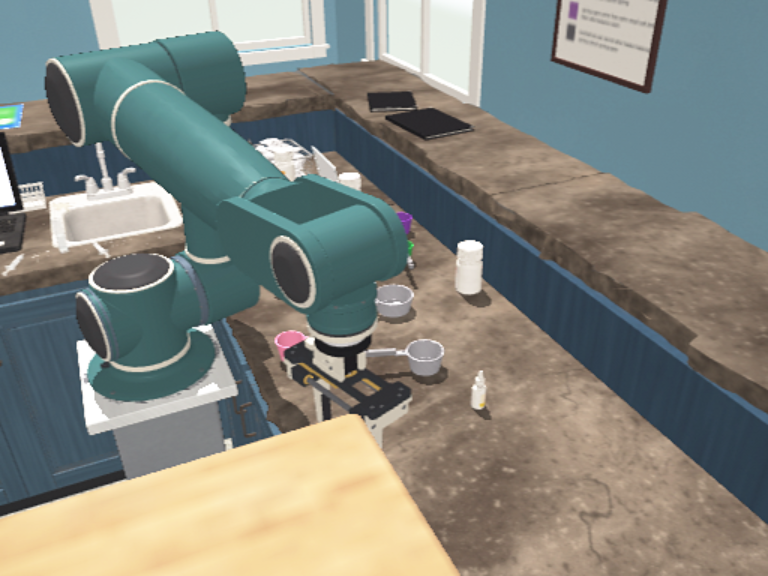

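The top view (scaled by 1.5) shows three grey pans. The largest is at (378,287), the middle one at (489,305) and the smallest at (233,286). The coloured look-alikes are purple at (207,193), green at (280,228) and pink at (416,420), and I will leave them alone. I'll confirm the grey pans in a crop while measuring.

```bash
python3 - <<'E'
from h import *
p=cv2.imread("pics/top0_raw.png"); d=np.load("pics/top0_d.npy"); P=pts("top",d)
print("table z",np.median(P[200:215,210:230,2]))
for nm,(u,v),H in(("L",(252,191),.040),("M",(326,203),.044),("S",(155,190),.048),("jar",(250,120),.125),("drop",(375,192),.085),("dish",(193,258),.017)):
    w=P[v-30:v+60,u-45:u+45].reshape(-1,3); w=w[(w[:,2]>.012)&(w[:,2]<.2)]
    print(nm,len(w),"zmax",np.percentile(w[:,2],[50,90,99]).round(4))
    c0=ray("top",u,v,H)[:2]
    if nm in"LMS":
        rr=np.linalg.norm(w[:,:2]-c0,axis=1)
        rim=w[(w[:,2]>H-.006)&(rr<.057)&(w[:,2]<H+.004)]
        grip=w[(w[:,2]>H-.002)&(rr>.066)&(rr<.15)]
        # circle fit of rim
        for _ in range(4):
            A=np.c_[2*rim[:,:2],np.ones(len(rim))]; s=np.linalg.lstsq(A,(rim[:,:2]**2).sum(1),rcond=None)[0]
            R=np.sqrt(s[2]+s[0]**2+s[1]**2); e=abs(np.linalg.norm(rim[:,:2]-s[:2],axis=1)-R); rim=rim[e<.006]
        g=grip[:,:2]; m=g.mean(0); ax=np.linalg.svd(g-m)[2][0]; ax*=np.sign(ax@(m-s[:2]))
        t=(g-s[:2])@ax
        print(" c",s[:2].round(4),"R",R.round(4),"n",len(rim),len(g),"gripmean",m.round(4),"dist",np.linalg.norm(m-s[:2]).round(4),"tr",t.min().round(3),t.max().round(3),"dir axis",np.degrees(np.arctan2(ax[1],ax[0])).round(1),"dir c-m",np.degrees(np.arctan2(*(m-s[:2])[::-1])).round(1),"gz",np.median(grip[:,2]).round(4))
    else: print(" ",np.median(w,0).round(3))
cv2.imwrite("pics/crop0.png",cv2.resize(p[160:250,130:360],None,fx=3.4,fy=3.4,interpolation=cv2.INTER_CUBIC))
E
```

```text
table z -0.0013116205223948072
L 402 zmax [0.0391 0.0531 0.0578]
 c [ 0.5754 -0.0272] R 0.0462 n 135 81 gripmean [ 0.4998 -0.0291] dist 0.0756 tr -0.136 0.123 dir axis -150.0 dir c-m -178.6 gz 0.0479
M 435 zmax [0.0443 0.0553 0.0587]
 c [ 0.5374 -0.2706] R 0.039 n 107 78 gripmean [ 0.4434 -0.2383] dist 0.0994 tr 0.068 0.13 dir axis 161.6 dir c-m 161.0 gz 0.0509
S 374 zmax [0.0471 0.0563 0.0604]
 c [0.5652 0.287 ] R 0.0336 n 60 120 gripmean [0.5298 0.3073] dist 0.0408 tr -0.111 0.122 dir axis 176.8 dir c-m 150.1 gz 0.0549
jar 2509 zmax [0.107  0.1646 0.1701]
  [ 0.854 -0.019  0.107]
drop 193 zmax [0.0407 0.0665 0.0835]
  [ 0.565 -0.307  0.041]
dish 553 zmax [0.179  0.1962 0.1996]
  [0.245 0.069 0.179]
```

View pics/crop0.png

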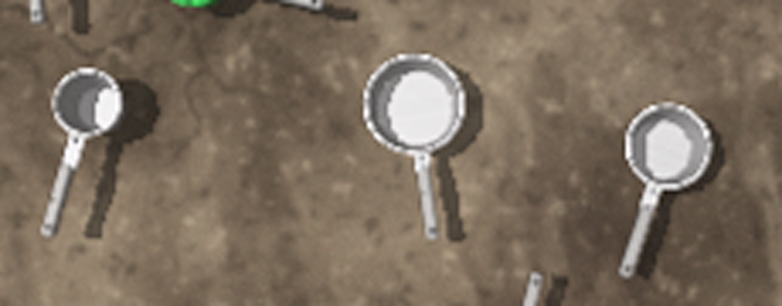

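The crop confirms three grey steel pans, sized large (centre), middle (right) and small (left) by rim. My grip fit was contaminated by neighbouring points, so I'll refine it with colour masks and ray casting.

```bash
cat >> h.py <<'E'
def pan(p,u,v,H,n="top",rad=60):
    hsv=cv2.cvtColor(p,cv2.COLOR_BGR2HSV); m=((hsv[...,1]<50)&(hsv[...,2]>110)).astype(np.uint8)
    m=cv2.morphologyEx(m,cv2.MORPH_CLOSE,np.ones((3,3)))
    k,l,st,ce=cv2.connectedComponentsWithStats(m)
    L=np.array([l[y,x] for y in range(v-20,v+20) for x in range(u-20,u+20) if l[y,x]>0]); i=np.bincount(L).argmax()
    vs,us=np.nonzero(l==i)
    X=np.array([ray(n,a,b,H) for a,b in zip(us,vs)])[:,:2]
    return i,us,vs,X
E
python3 - <<'E'
from h import *
p=cv2.imread("pics/top0_raw.png")
s=env.sense()
for nm,(u,v),H,R in(("L",(252,191),.040,.048),("M",(326,203),.044,.040),("S",(155,190),.048,.032)):
    i,us,vs,X=pan(p,u,v,H)
    hull=cv2.convexHull(np.c_[us,vs].astype(np.int32))
    c=ray("top",u,v,H)[:2]
    for _ in range(15):   # outer boundary fit
        q=X-c; r=np.linalg.norm(q,axis=1); th=np.arctan2(q[:,1],q[:,0])
        B=[X[(th>=a)&(th<a+.2)][r[(th>=a)&(th<a+.2)].argmax()] for a in np.arange(-3.14,3.1,.2) if ((th>=a)&(th<a+.2)).any()]
        B=np.array(B); B=B[np.linalg.norm(B-c,axis=1)<R+.008]
        A=np.c_[2*B,np.ones(len(B))]; f=np.linalg.lstsq(A,(B**2).sum(1),rcond=None)[0]; c=f[:2]; Rf=np.sqrt(f[2]+c@c)
    Xg=np.array([ray("top",a,b,H+.009) for a,b in zip(us,vs)])[:,:2]
    g=Xg[np.linalg.norm(Xg-c,axis=1)>R+.02]; m=g.mean(0); ax=np.linalg.svd(g-m)[2][0]; ax*=np.sign(ax@(m-c)); t=(g-c)@ax
    a1=np.degrees(np.arctan2(*(m-c)[::-1])); print(nm,len(us),"c",c.round(4),"Rfit",Rf.round(4),"ngrip",len(g),"m",m.round(4),"tmax",t.max().round(4),"axdir",np.degrees(np.arctan2(ax[1],ax[0])).round(1),"cm dir",a1.round(1))
for nm,u,v,H in(("jar",250,115,.125),("jarbase",253,133,0.01),("drop",377,190,.06),("dish",193,259,.017)): print(nm,ray("top",u,v,H).round(3))
E
```

```text
L 815 c [ 0.5747 -0.0281] Rfit 0.0494 ngrip 80 m [ 0.4757 -0.0439] tmax 0.132 axdir -171.1 cm dir -171.0
M 649 c [ 0.5374 -0.2725] Rfit 0.0412 ngrip 98 m [ 0.4472 -0.2409] tmax 0.1328 axdir 161.4 cm dir 160.7Traceback (most recent call last):
  File "<stdin>", line 5, in <module>
  File "h.py", line 20, in pan
    X=np.array([ray(n,a,b,H) for a,b in zip(us,vs)])[:,:2]
                ~~~^^^^^^^^^
  File "h.py", line 10, in ray
    c,f=K(n); R=np.array(c["R"]); o=-R.T@np.array(c["t"]); q=R.T@np.array([(u-c["cx"])/f,(v-c["cy"])/f,1])
        ~^^^
  File "h.py", line 4, in K
    c=env.camera_info(n); f=192/np.tan(np.radians(c["vfov"])/2); return c,f
ValueError: time passes only in moves, steps and waits
```

```bash
sed -i 's/^def K(n):/import functools\n@functools.lru_cache(None)\ndef K(n):/' h.py
cat >> h.py <<'E'
def fit(p,u,v,H,R,zoff=0.0):
    i,us,vs,X=pan(p,u,v,H+zoff); c=ray("top",u,v,H+zoff)[:2]
    for _ in range(15):
        q=X-c; r=np.linalg.norm(q,axis=1); th=np.arctan2(q[:,1],q[:,0])
        B=[X[(th>=a)&(th<a+.2)][r[(th>=a)&(th<a+.2)].argmax()] for a in np.arange(-3.14,3.1,.2) if ((th>=a)&(th<a+.2)).any()]
        B=np.array(B); B=B[np.linalg.norm(B-c,axis=1)<R+.008]
        A=np.c_[2*B,np.ones(len(B))]; f=np.linalg.lstsq(A,(B**2).sum(1),rcond=None)[0]; c=f[:2]; Rf=np.sqrt(f[2]+c@c)
    Xg=np.array([ray("top",a,b,H+zoff+.009) for a,b in zip(us,vs)])[:,:2]
    g=Xg[np.linalg.norm(Xg-c,axis=1)>R+.02]; m=g.mean(0); ax=np.linalg.svd(g-m)[2][0]; ax*=np.sign(ax@(m-c)); t=(g-c)@ax
    print("c",c.round(4),"Rfit",Rf.round(4),"ngrip",len(g),"m",m.round(4),"tmax",t.max().round(4),"axdir",np.degrees(np.arctan2(ax[1],ax[0])).round(1),"cm dir",np.degrees(np.arctan2(*(m-c)[::-1])).round(1))
    return c,m
E
python3 - <<'E'
from h import *
from scipy.spatial.transform import Rotation as Ro
p=cv2.imread("pics/top0_raw.png")
fit(p,155,190,.048,.032)
for nm,u,v,H in(("jar",250,115,.125),("jarbase",253,133,0.01),("drop",377,190,.06),("dish",193,259,.017),("pinktip",287,243,.055)): print(nm,ray("top",u,v,H).round(3))
print(Ro.from_rotvec(env.sense()["tool_rot"]).as_matrix().round(3))
E
```

```text
c [0.5697 0.286 ] Rfit 0.0333 ngrip 102 m [0.4816 0.3063] tmax 0.1319 axdir 164.6 cm dir 167.0
jar [ 0.798 -0.022  0.125]
jarbase [ 0.776 -0.029  0.01 ]
drop [ 0.579 -0.433  0.06 ]
dish [0.346 0.16  0.017]
pinktip [ 0.404 -0.145  0.055]
[[ 0.943  0.332 -0.   ]
 [ 0.332 -0.943  0.001]
 [ 0.    -0.001 -1.   ]]
```

```bash
cat >> h.py <<'E'
from scipy.spatial.transform import Rotation as Ro
def go(x,y,z,head):
    s=env.sense(); M=Ro.from_rotvec(s["tool_rot"]).as_matrix(); h=np.degrees(np.arctan2(M[1,0],M[0,0]))
    d=M.T@(np.array([x,y,z])-s["position"]); dh=(head-h+180)%360-180
    print("t",round(float(s["clock"]),2),"pos",s["position"].round(4),"head",h.round(2),"tool shift",d.round(4),"turn",np.radians(-dh).round(4),"q6",s["joint_positions"][5].round(2),"F",s["ft_force"].round(1),"open",round(float(s["opening"]),4),"tilt",np.degrees(np.arccos(-M[2,2])).round(2))
E
python3 -m inch '[[[0.029,-0.024,0.005,0,0.04],[0.029,-0.024,0.005,0,0.04],[0.029,-0.024,0.005,0,0.04],[0.029,-0.024,0.005,0,0.04],[0.029,-0.024,0.005,0,0.04],[0.029,-0.024,0.005,0,0.04],[0.029,-0.024,0.005,0,0.04],[0.029,-0.024,0.005,0,0.04],[0.029,-0.024,0.005,0,0.04],[0.029,-0.024,0.005,0,0.04],[0.029,-0.024,0.005,0,0.04],[0.029,-0.024,0.005,0,0.04]]]'
python3 -c "
from h import *
go(.457,-.2448,.12,161)"
```

```text
clock: 1.6
position: [0.4613, -0.2372, 0.153]
tool_rot: [-3.092, -0.522, 0.003]
ft_force: [0.4, 0.1, -0.5]
opening: 0.0401
t 1.6 pos [ 0.4613 -0.2372  0.153 ] head 19.18 tool shift [-0.0065  0.006   0.0329] turn -2.4752 q6 0.71 F [ 0.4  0.1 -0.5] open 0.0401 tilt 0.36
```

```bash
python3 -m inch '[[[0,0,0,-0.177,0.04],[0,0,0,-0.177,0.04],[0,0,0,-0.177,0.04],[0,0,0,-0.177,0.04],[0,0,0,-0.177,0.04],[0,0,0,-0.177,0.04],[0,0,0,-0.177,0.04],[0,0,0,-0.177,0.04],[0,0,0,-0.177,0.04],[0,0,0,-0.177,0.04],[0,0,0,-0.177,0.04],[0,0,0,-0.177,0.04],[0,0,0,-0.177,0.04],[0,0,0,-0.177,0.04],[0,0,0,0,0.04]]]'
python3 -c "
from h import *
go(.457,-.2448,.08,161)"
```

```text
clock: 3.48
position: [0.4602, -0.2331, 0.148]
tool_rot: [-0.383, -3.107, -0.013]
ft_force: [-0.1, 0.2, -0.3]
opening: 0.0401
t 3.48 pos [ 0.4602 -0.2331  0.148 ] head 165.96 tool shift [-0.0006 -0.0126  0.0679] turn 0.0866 q6 -1.85 F [-0.1  0.2 -0.3] open 0.0401 tilt 0.82
```

```bash
python3 -m inch '[[[0,-0.006,0.034,0.045,0.04],[0,-0.006,0.034,0.042,0.04],[0,0,0,0,0.04]]]'
python3 -c "
from h import *
go(.457,-.2448,.026,161)"
```

```text
clock: 3.85
position: [0.4563, -0.2441, 0.0786]
tool_rot: [-0.542, -3.083, -0.012]
ft_force: [0.0, -0.0, 0.9]
opening: 0.0401
t 3.85 pos [ 0.4563 -0.2441  0.0786] head 160.06 tool shift [-0.0016 -0.0007  0.0526] turn -0.0164 q6 -1.77 F [ 0.  -0.   0.9] open 0.0401 tilt 0.79
```

```bash
python3 -m inch '[[[0,0,0.026,-0.016,0.04],[0,0,0.026,0,0.04],[0,0,0,0,0.04]]]'
python3 - <<'E'
from h import *
go(.457,-.2448,.026,161)
p,d=cap("top","t1"); q,_=cap("side","s1")
cv2.imwrite("pics/t1.png",cv2.resize(p[150:270,250:410],None,fx=4,fy=4)); cv2.imwrite("pics/s1.png",cv2.resize(q[180:330,180:380],None,fx=4,fy=4)[:600])
E
```

```text
clock: 4.22
position: [0.4576, -0.2442, 0.0301]
tool_rot: [-0.525, -3.09, -0.011]
ft_force: [0.2, -0.4, 0.4]
opening: 0.04
t 4.22 pos [ 0.4576 -0.2442  0.0301] head 160.71 tool shift [ 0.0003 -0.0008  0.0041] turn -0.0051 q6 -1.78 F [ 0.2 -0.4  0.4] open 0.04 tilt 0.58
```

View pics/s1.png

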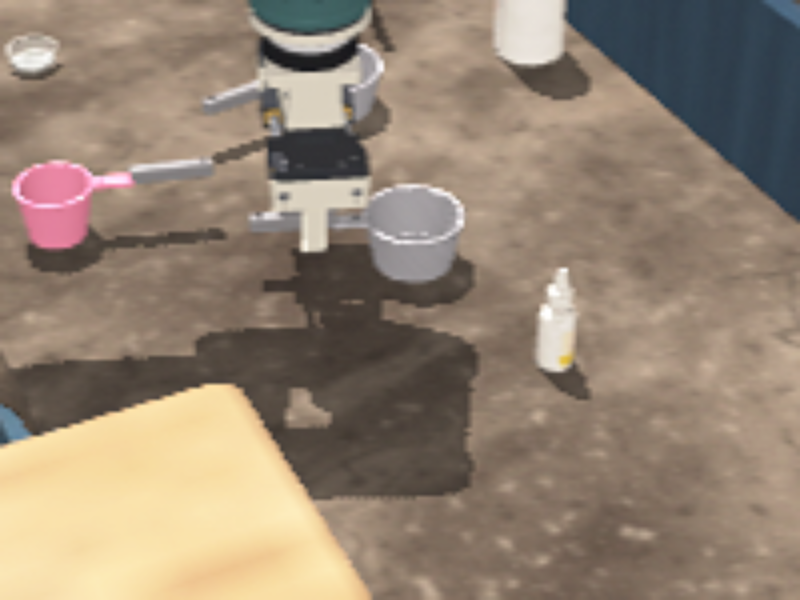

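View pics/t1.png

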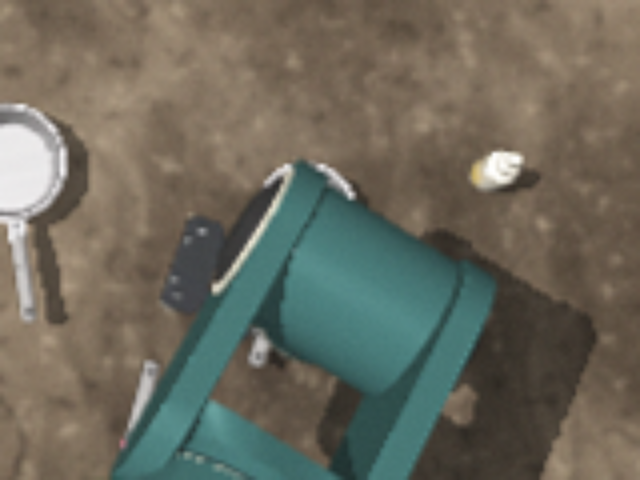

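The crops show the near finger at about (313,225) in the side view, in front of the middle pan's handle. That matches the pan's measured position. I'll lower slightly, close and lift.

```bash
python3 -m inch '[[[0,0,0.004,0,0.04],[0,0,0,0,0.0],[0,0,0,0,0.0],[0,0,0,0,0.0],[0,0,0,0,0.0],[0,0,0,0,0.0]]]'
python3 -m inch '[[[0,0,-0.03,0,0.0],[0,0,-0.03,0,0.0],[0,0,-0.03,0,0.0],[0,0,0,0,0]]]'
python3 - <<'E'
from h import *
go(.457,-.2448,.15,144)
q,_=cap("side","s2")
cv2.imwrite("pics/s2.png",cv2.resize(q[160:310,180:380],None,fx=4,fy=4)[:600])
E
```

```text
clock: 5.08
position: [0.4598, -0.2454, 0.0311]
tool_rot: [-0.526, -3.096, -0.006]
ft_force: [1.2, -1.0, -0.6]
opening: 0.0118
clock: 5.58
position: [0.4592, -0.2455, 0.1225]
tool_rot: [-0.526, -3.094, -0.008]
ft_force: [0.3, 0.1, -1.0]
opening: 0.0116
t 5.58 pos [ 0.4592 -0.2455  0.1225] head 160.69 tool shift [ 0.0024  0.     -0.0274] turn 0.2914 q6 -1.78 F [ 0.3  0.1 -1. ] open 0.0116 tilt 0.35
```

View pics/s2.png

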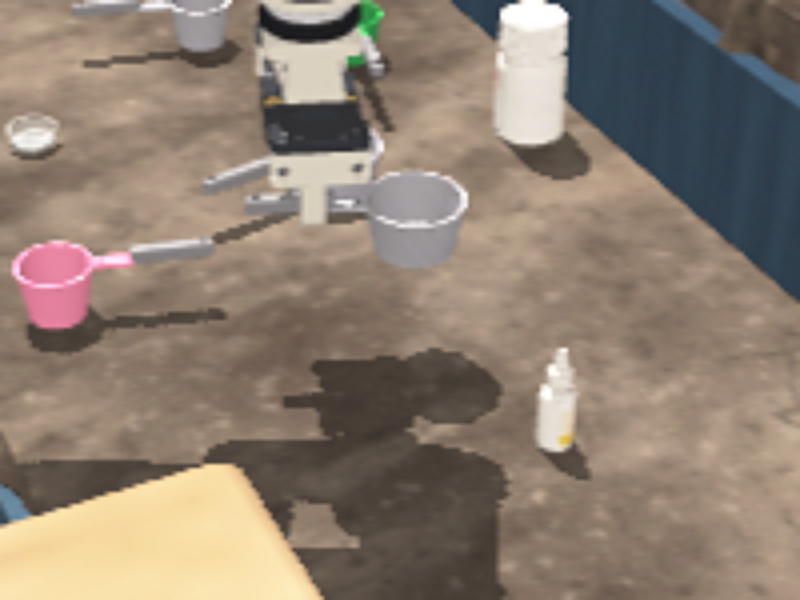

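```bash
python3 -m inch '[[[0,0,0,0.145,0.0],[0,0,0,0.145,0.0],[0,0,0,0,0]]]'
python3 - <<'E'
from h import *
go(.5084,.0201,.125,144)
E
```

```text
clock: 6.0
position: [0.4572, -0.2442, 0.1162]
tool_rot: [-0.975, -2.974, -0.01]
ft_force: [0.1, 0.1, -1.3]
opening: 0.0116
t 6.0 pos [ 0.4572 -0.2442  0.1162] head 143.69 tool shift [ 0.1153  0.2434 -0.0067] turn -0.0053 q6 -1.48 F [ 0.1  0.1 -1.3] open 0.0116 tilt 0.75
```

```bash
python3 -m inch '[[[0.014,0.030,-0.001,0,0.0],[0.014,0.030,-0.001,0,0.0],[0.014,0.030,-0.001,0,0.0],[0.014,0.030,-0.001,0,0.0],[0.014,0.030,-0.001,0,0.0],[0.014,0.030,-0.001,0,0.0],[0.014,0.030,-0.001,0,0.0],[0.014,0.030,-0.001,0,0.0],[0,0,0,0,0],[0,0,0,0,0]]]'
python3 - <<'E'
from h import *
go(.5084,.0201,.125,144)
p,d=cap("top","t3"); q,_=cap("side","s3")
cv2.imwrite("pics/t3.png",cv2.resize(p[120:270,170:330],None,fx=4,fy=4)); cv2.imwrite("pics/s3.png",cv2.resize(q[120:270,180:380],None,fx=4,fy=4)[:600])
E
```

```text
clock: 7.25
position: [0.5033, 0.0245, 0.1167]
tool_rot: [-0.916, -2.981, -0.009]
ft_force: [-0.4, -0.1, -0.6]
opening: 0.012
t 7.25 pos [0.5033 0.0245 0.1167] head 145.84 tool shift [-0.0065 -0.0008 -0.0085] turn 0.0321 q6 -0.99 F [-0.4 -0.1 -0.6] open 0.012 tilt 1.38
```

View pics/t3.png

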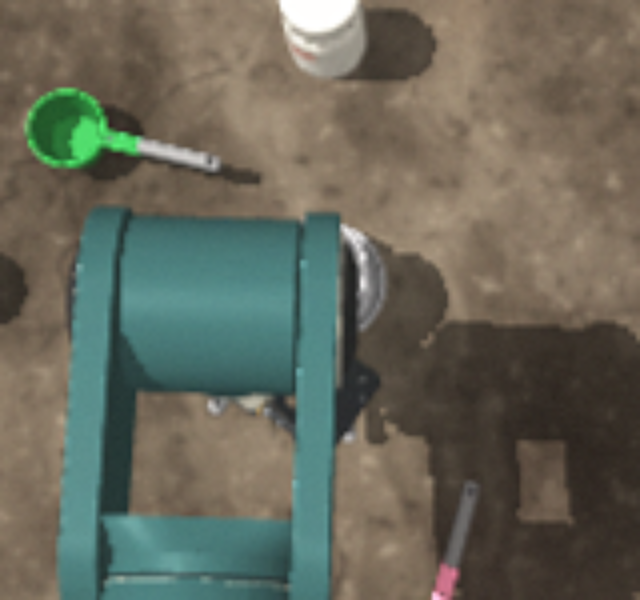

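View pics/s3.png

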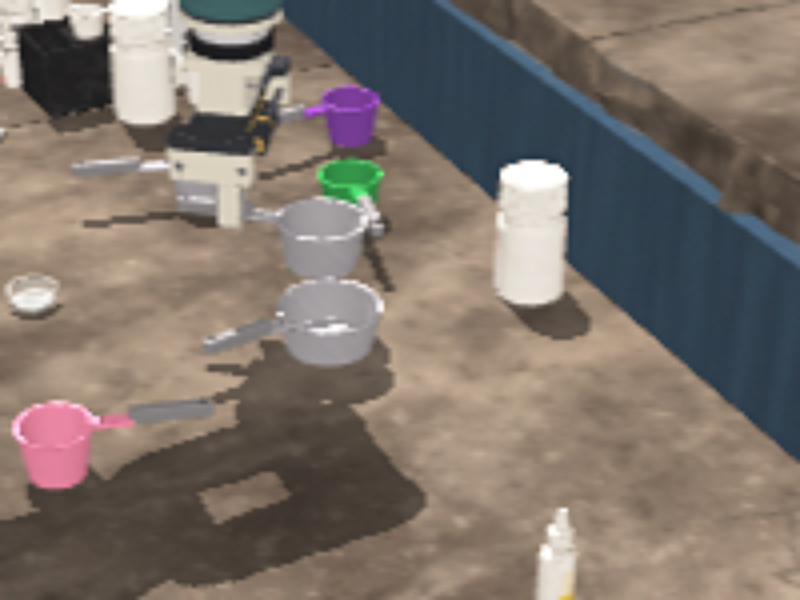

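The side view shows the middle pan held level, rim at about (322,222), above the large pan with its rim at about (330,307). I'll check the alignment with side-view rays.

```bash
python3 - <<'E'
from h import *
q=cv2.imread("pics/s3_raw.png")
def c2(u,v): return 180+u/4,120+v/4
print("M rim",ray("side",*c2(322,222),.1296).round(4),"L rim",ray("side",*c2(331,307),.04).round(4))
for a in((280,222),(366,222)): print(ray("side",*c2(*a),.1296).round(4))
go(.5084,.0201,.125,144)
from numpy import cos,sin,radians as r
s=env.sense(); print("pred pan", s["position"][:2]-.082*np.array([cos(r(145.84)),sin(r(145.84))]))
E
```

```text
M rim [ 0.5671 -0.0356  0.1296] L rim [ 0.575  -0.0365  0.04  ]
[ 0.5335 -0.0197  0.1296]
[ 0.6022 -0.0523  0.1296]
t 7.35 pos [0.5033 0.0241 0.1169] head 145.73 tool shift [-0.0063 -0.0005 -0.0082] turn 0.0302 q6 -0.98 F [ 0.  -0.6 -1.2] open 0.0116 tilt 1.37
pred pan [ 0.57118359 -0.02189903]
```

```bash
python3 -m inch '[[[-0.006,0,0,0.03,0.0],[0,0,0.02,0,0],[0,0,0.015,0,0],[0,0,0,0,0]]]'
python3 - <<'E'
from h import *
go(.5084,.0201,.034,144)
q,_=cap("side","s4")
cv2.imwrite("pics/s4.png",cv2.resize(q[150:250,190:310],None,fx=6,fy=6)[:600])
E
```

```text
clock: 7.85
position: [0.5072, 0.0194, 0.0781]
tool_rot: [-0.968, -2.963, -0.007]
ft_force: [-0.0, -0.6, -1.4]
opening: 0.012
t 7.85 pos [0.5072 0.0194 0.0781] head 143.8 tool shift [-0.0016  0.0014  0.0441] turn -0.0035 q6 -0.96 F [-0.  -0.6 -1.4] open 0.012 tilt 1.44
```

View pics/s4.png

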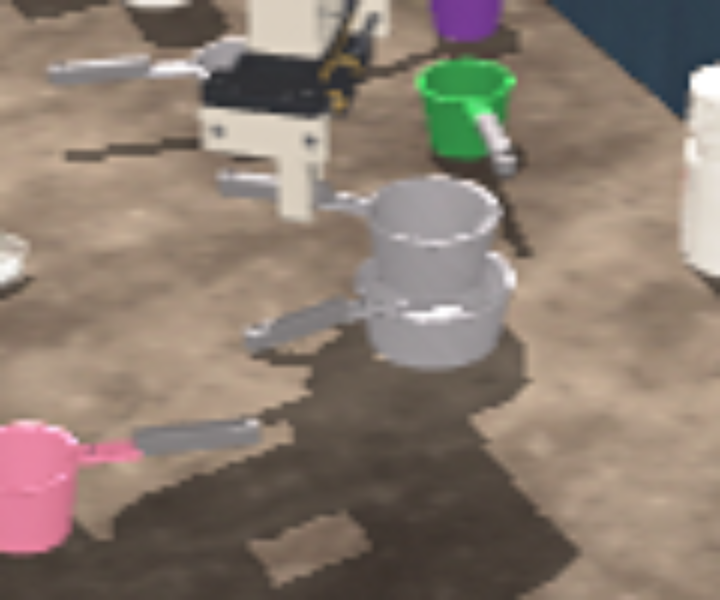

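The middle pan, rim centre at about (435,210), sits centred over the large one, rim at about (437,285). I'll descend in steps and watch the force.

```bash
python3 -m inch '[[[-0.001,0.001,0.014,0,0.0],[0,0,0.014,0,0],[0,0,0,0,0]]]'
python3 -c "
from h import *
go(.5084,.0201,.034,144)"
python3 -m inch '[[[0,0,0.006,0,0.0],[0,0,0.006,0,0],[0,0,0.002,0,0],[0,0,0,0,0]]]'
python3 - <<'E'
from h import *
go(.5084,.0201,.034,144)
q,_=cap("side","s5")
cv2.imwrite("pics/s5.png",cv2.resize(q[150:250,190:310],None,fx=6,fy=6)[:600])
E
```

```text
clock: 8.28
position: [0.5085, 0.0201, 0.0491]
tool_rot: [-0.968, -2.964, -0.008]
ft_force: [0.4, -0.8, 0.2]
opening: 0.0117
t 8.28 pos [0.5085 0.0201 0.0491] head 143.83 tool shift [-0.0003 -0.      0.0151] turn -0.003 q6 -0.96 F [ 0.4 -0.8  0.2] open 0.0117 tilt 1.38
clock: 8.78
position: [0.5087, 0.0203, 0.0351]
tool_rot: [-0.968, -2.965, -0.009]
ft_force: [-0.4, 0.0, 1.2]
opening: 0.0112
t 8.78 pos [0.5087 0.0203 0.0351] head 143.84 tool shift [ 0.0001 -0.0004  0.0011] turn -0.0028 q6 -0.96 F [-0.4  0.   1.2] open 0.0112 tilt 1.31
```

View pics/s5.png

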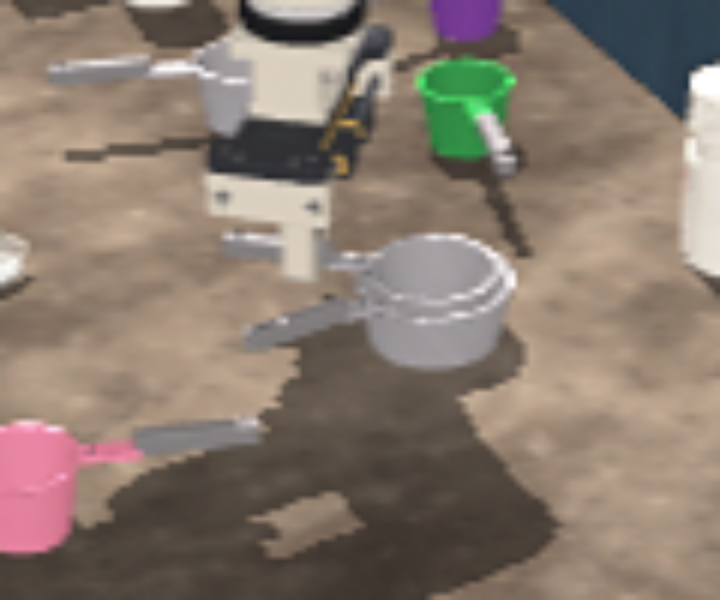

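The middle pan is in the large bowl, rim at about (437,270), just above the large rim. I'll lower the last 2 mm, then open gently and rise.

```bash
python3 -m inch '[[[0,0,0.002,0,0.0],[0,0,0,0,0],[0,0,0,0,0.02],[0,0,0,0,0.035],[0,0,0,0,0.035]]]'
python3 -m inch '[[[0,0,-0.03,0,0.035],[0,0,-0.05,0,0.035],[0,0,-0.05,0,0.035]]]'
python3 - <<'E'
from h import *
go(.4877,.3073,.16,165.5)
q,_=cap("side","s6")
cv2.imwrite("pics/s6.png",cv2.resize(q[150:250,190:310],None,fx=6,fy=6)[:600])
E
```

```text
clock: 9.45
position: [0.5091, 0.0203, 0.0336]
tool_rot: [-0.969, -2.966, -0.009]
ft_force: [-0.8, -0.1, 0.8]
opening: 0.0336
clock: 9.82
position: [0.5095, 0.0188, 0.1626]
tool_rot: [-0.966, -2.959, -0.006]
ft_force: [1.2, -0.2, -0.8]
opening: 0.0349
t 9.82 pos [0.5095 0.0188 0.1626] head 143.83 tool shift [0.1877 0.2201 0.0067] turn -0.3782 q6 -0.96 F [ 1.2 -0.2 -0.8] open 0.0349 tilt 1.64
```

View pics/s6.png

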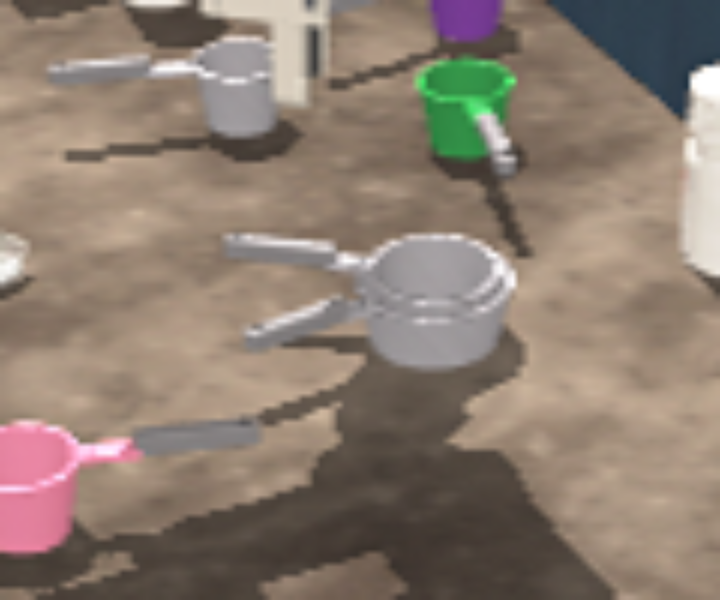

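The middle pan is seated, with its handle at about (280,247) fanned off the large one's at (295,322). I'll move on to the small pan.

```bash
python3 -m inch '[[[0.023,0.027,0,0,0.04],[0.023,0.027,0,0,0.04],[0.023,0.027,0,0,0.04],[0.023,0.027,0,0,0.04],[0.023,0.027,0,0,0.04],[0.023,0.027,0,0,0.04],[0.023,0.027,0,0,0.04],[0.023,0.027,0,0,0.04],[0,0,0,-0.126,0.04],[0,0,0,-0.126,0.04],[0,0,0,-0.126,0.04],[0,0,0,0,0.04]]]'
python3 - <<'E'
from h import *
go(.4874,.3073,.085,165.5)
p,d=cap("top","t7")
cv2.imwrite("pics/t7.png",cv2.resize(p[120:270,100:300],None,fx=4,fy=4))
try:
    fit(p,252,190,.040,.048)
    fit(p,252,190,.047,.040)
    fit(p,155,190,.048,.032)
except Exception as e: print(e)
E
```

```text
clock: 11.38
position: [0.49, 0.3114, 0.1726]
tool_rot: [-0.38, -3.101, -0.015]
ft_force: [-0.4, -0.1, 0.1]
opening: 0.04
t 11.38 pos [0.49   0.3114 0.1726] head 166.05 tool shift [-0.0001 -0.0052  0.0876] turn 0.0096 q6 -0.82 F [-0.4 -0.1  0.1] open 0.04 tilt 1.12
c [ 0.5744 -0.0281] Rfit 0.0494 ngrip 76 m [ 0.4769 -0.0438] tmax 0.1318 axdir -170.3 cm dir -170.9
c [ 0.5742 -0.0302] Rfit 0.0473 ngrip 96 m [ 0.4847 -0.0394] tmax 0.1242 axdir -152.6 cm dir -174.1
zero-size array to reduction operation maximum which has no identityh.py:32: RuntimeWarning: Mean of empty slice.
  g=Xg[np.linalg.norm(Xg-c,axis=1)>R+.02]; m=g.mean(0); ax=np.linalg.svd(g-m)[2][0]; ax*=np.sign(ax@(m-c)); t=(g-c)@ax
  ret = um.true_divide(
```

View pics/t7.png

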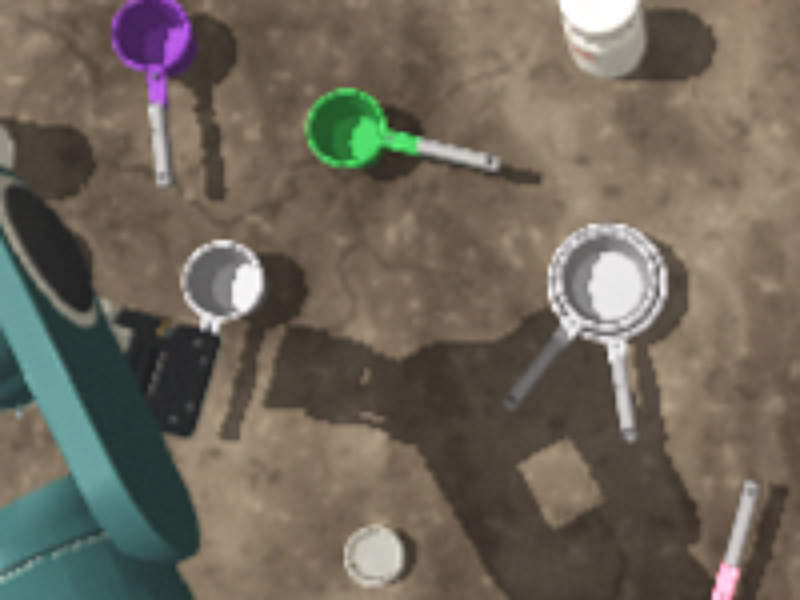

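The top view shows the nest at (606,282). The large handle ends at (628,437) and the middle one, in shadow, at (512,402). Next I'll work out the middle handle's direction and descend on the small pan.

```bash
python3 -m inch '[[[0,-0.005,0.03,0.009,0.04],[0,0,0.03,0,0.04],[0,0,0.028,0,0.04],[0,0,0,0,0.04]]]'
python3 - <<'E'
from h import *
a=ray("top",228,220.5,.056);b=ray("top",242.5,202.5,.047);c=ray("top",251.5,190.5,.047)
print(a,b,c,np.degrees(np.arctan2(*(a-c)[1::-1])),np.degrees(np.arctan2(*(a-b)[1::-1])))
go(.4874,.3073,.031,165.5)
q,_=cap("side","s8")
cv2.imwrite("pics/s8.png",cv2.resize(q[100:200,190:310],None,fx=6,fy=6)[:600])
p,d=cap("top","t8")
cv2.imwrite("pics/t8.png",cv2.resize(p[150:250,100:220],None,fx=6,fy=6)[:600])
E
```

```text
clock: 11.92
position: [0.4876, 0.3073, 0.0826]
tool_rot: [-0.417, -3.097, -0.016]
ft_force: [-0.3, 0.6, 0.9]
opening: 0.04
[0.47302603 0.04450991 0.056     ] [ 5.32677713e-01 -3.21323384e-04  4.70000000e-02] [ 0.5724495  -0.02884779  0.047     ] 143.5789490012837 143.07329780623667
t 11.93 pos [0.4876 0.3073 0.0826] head 164.66 tool shift [-0.0007 -0.0004  0.0516] turn -0.0146 q6 -0.8 F [-0.3  0.6  0.9] open 0.04 tilt 1.1
```

View pics/s8.png

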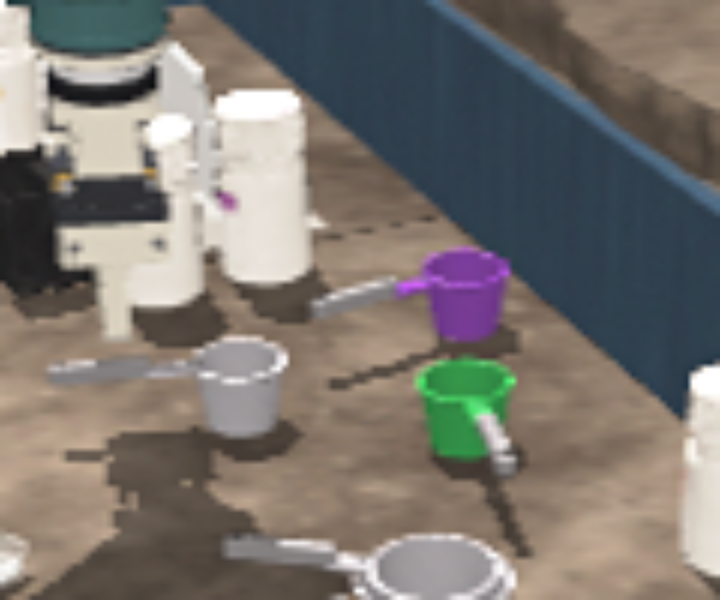

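View pics/t8.png

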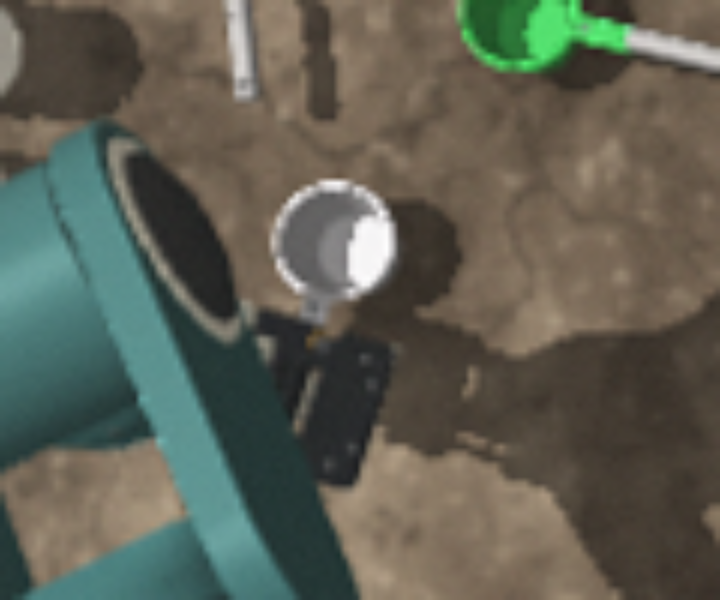

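The small pan's handle lies between the fingers: the finger is above (115,335) in the side crop and the strap is at (315,305) in the top crop. I'll descend, close and lift.

```bash
python3 -m inch '[[[0,0,0.025,-0.015,0.04],[0,0,0.025,0,0.04],[0,0,0.002,0,0.04],[0,0,0,0,0.04]]]'
python3 -c "
from h import *
go(.4874,.3073,.031,165.5)"
python3 -m inch '[[[0,0,0,0,0.0],[0,0,0,0,0.0],[0,0,0,0,0.0],[0,0,0,0,0.0],[0,0,0,0,0.0]]]'
python3 -c "
from h import *
go(.4874,.3073,.031,165.5)"
python3 -m inch '[[[0,0,-0.03,0,0.0],[0,0,-0.04,0,0.0],[0,0,-0.04,0,0.0],[0,0,0,0,0]]]'
python3 - <<'E'
from h import *
go(.4874,.3073,.145,98.5)
q,_=cap("side","s9")
cv2.imwrite("pics/s9.png",cv2.resize(q[80:180,190:310],None,fx=6,fy=6)[:600])
p,d=cap("top","t9")
cv2.imwrite("pics/t9.png",cv2.resize(p[150:250,100:220],None,fx=6,fy=6)[:600])
E
```

```text
clock: 12.52
position: [0.4914, 0.3104, 0.0397]
tool_rot: [-0.398, -3.11, -0.028]
ft_force: [-0.1, -0.0, -1.2]
opening: 0.0401
t 12.53 pos [0.4914 0.3104 0.0397] head 165.42 tool shift [ 0.003  -0.0041  0.0086] turn -0.0013 q6 -0.81 F [-0.1 -0.  -1.2] open 0.0401 tilt 1.08
clock: 13.15
position: [0.4925, 0.311, 0.0427]
tool_rot: [-0.399, -3.113, -0.032]
ft_force: [-0.2, -0.2, -0.1]
opening: 0.012
t 13.15 pos [0.4925 0.311  0.0427] head 165.4 tool shift [ 0.004  -0.0051  0.0117] turn -0.0017 q6 -0.81 F [-0.2 -0.2 -0.1] open 0.012 tilt 1.16
clock: 13.65
position: [0.4919, 0.3084, 0.1547]
tool_rot: [-0.399, -3.111, -0.029]
ft_force: [0.4, -0.6, -1.8]
opening: 0.0114
t 13.65 pos [0.4919 0.3084 0.1547] head 165.4 tool shift [ 0.004  -0.0023  0.0097] turn 1.1677 q6 -0.81 F [ 0.4 -0.6 -1.8] open 0.0114 tilt 1.11
```

View pics/s9.png

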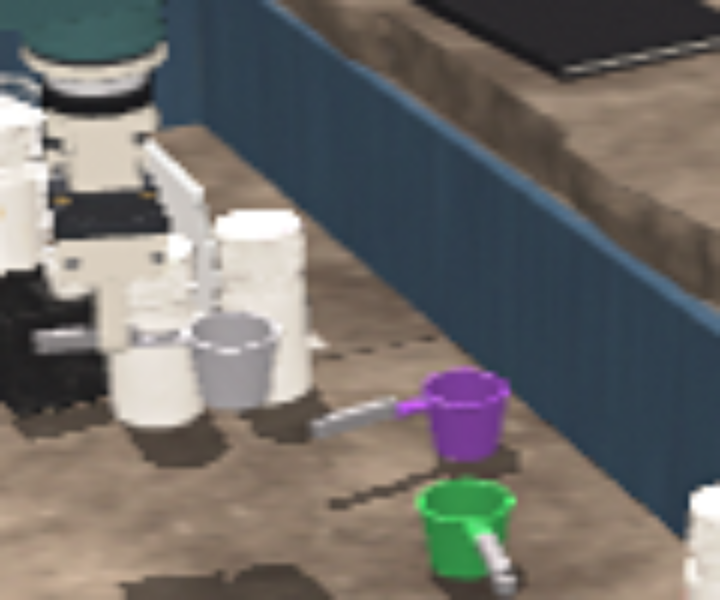

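View pics/t9.png

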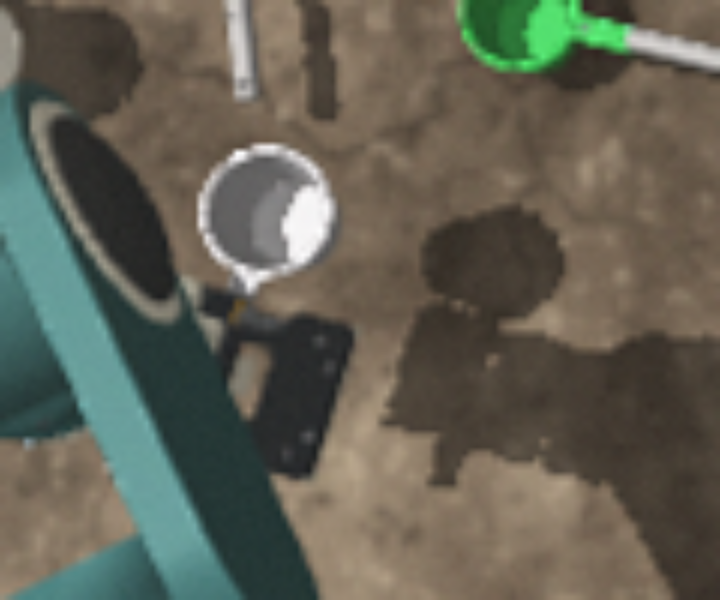

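The small pan is held level, with the rim at about (267,211) in the top crop. The grasp sits a little high on the fingers, so I'll measure the pan's offset from the TCP.

```bash
python3 - <<'E'
from h import *
p=cv2.imread("pics/t9_raw.png")
c=ray("top",100+266.5/6,150+210.5/6,.160); e=ray("top",100+198/6,150+210/6,.16);f=ray("top",100+335/6,150+210/6,.16)
print(c, "diam",e[1]-f[1]); s=env.sense(); v=c[:2]-s["position"][:2]; print(v,np.linalg.norm(v),np.degrees(np.arctan2(v[1],v[0]))+180)
go(.4874,.3073,.145,98.5)
E
```

```text
[0.5688269  0.28413998 0.16      ] diam 0.06759749047188945
[ 0.07808449 -0.02362243] 0.08157945462134372 163.16817593106396
t 13.75 pos [0.4907 0.3078 0.151 ] head 165.4 tool shift [ 0.0031 -0.0014  0.006 ] turn 1.1677 q6 -0.81 F [ 0.  -0.2 -1.5] open 0.0117 tilt 1.04
```

```bash
python3 -m inch '[[[0,0,0,0.167,0],[0,0,0,0.167,0],[0,0,0,0.167,0],[0,0,0,0.167,0],[0,0,0,0.167,0],[0,0,0,0.167,0],[0,0,0,0.167,0],[0,0,0,0,0]]]'
python3 -c "
from h import *
go(.5629,.0518,.15,98.5)"
```

```text
clock: 14.75
position: [0.4862, 0.3054, 0.1355]
tool_rot: [-2.08, -2.324, 0.017]
ft_force: [-0.7, 0.5, -0.8]
opening: 0.0112
t 14.75 pos [0.4862 0.3054 0.1355] head 96.34 tool shift [-0.2604  0.0478 -0.0182] turn -0.0376 q6 0.39 F [-0.7  0.5 -0.8] open 0.0112 tilt 1.46
```

```bash
python3 -m inch '[[[-0.005,0,-0.015,-0.037,0],[-0.030,0.006,0,0,0],[-0.030,0.006,0,0,0],[-0.030,0.006,0,0,0],[-0.030,0.006,0,0,0],[-0.030,0.006,0,0,0],[-0.030,0.006,0,0,0],[-0.030,0.006,0,0,0],[-0.030,0.006,0,0,0],[0,0,0,0,0],[0,0,0,0,0]]]'
python3 - <<'E'
from h import *
go(.5629,.0518,.14,98.5)
q,_=cap("side","s10")
cv2.imwrite("pics/s10.png",cv2.resize(q[130:230,190:310],None,fx=6,fy=6)[:600])
p,d=cap("top","t10")
cv2.imwrite("pics/t10.png",cv2.resize(p[130:230,180:300],None,fx=6,fy=6)[:600])
E
```

```text
clock: 16.12
position: [0.5738, 0.0645, 0.1353]
tool_rot: [-1.967, -2.408, 0.033]
ft_force: [0.5, 0.3, -1.5]
opening: 0.0114
t 16.12 pos [0.5738 0.0645 0.1353] head 101.5 tool shift [-0.0102 -0.0134 -0.0044] turn 0.0524 q6 -0.14 F [ 0.5  0.3 -1.5] open 0.0114 tilt 2.23
```

View pics/s10.png

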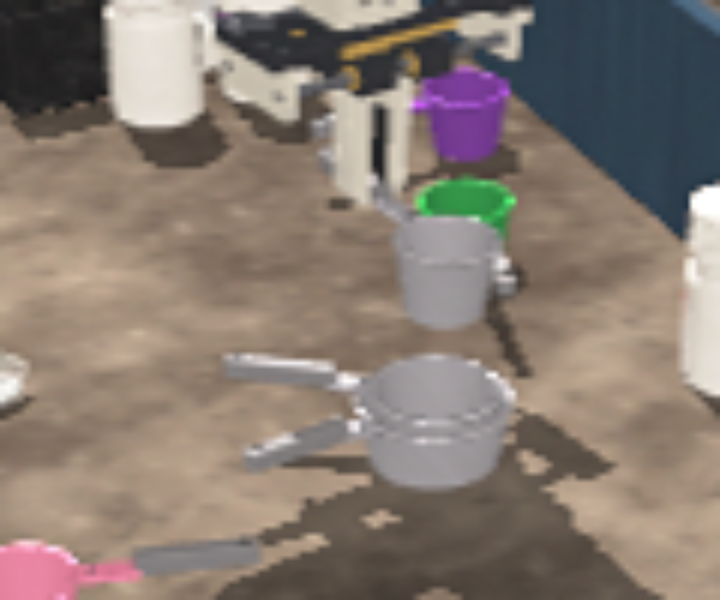

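View pics/t10.png

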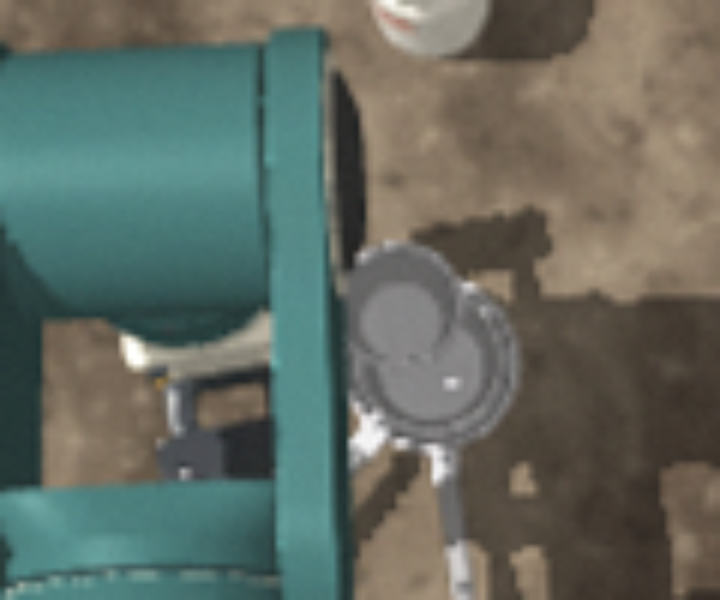

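The side view shows the small pan (445,270) above the nest (435,420), with 11 to 13 mm of offset in the measured axes. I'll correct that, descend part-way and check.

```bash
python3 -m inch '[[[-0.010,-0.013,0,0.052,0],[0,0,0,0,0],[0,0,0.015,0,0],[0,0,0.015,0,0],[0,0,0,0,0]]]'
python3 - <<'E'
from h import *
go(.5629,.0518,.0487,98.5)
M=Ro.from_rotvec(env.sense()["tool_rot"]).as_matrix(); print(M.round(3))
q,_=cap("side","s11")
cv2.imwrite("pics/s11.png",cv2.resize(q[130:230,190:310],None,fx=6,fy=6)[:600])
p,d=cap("top","t11")
cv2.imwrite("pics/t11.png",cv2.resize(p[130:230,180:300],None,fx=6,fy=6)[:600])
E
```

```text
clock: 16.85
position: [0.5602, 0.0529, 0.1032]
tool_rot: [-2.03, -2.355, 0.035]
ft_force: [0.3, 0.1, -0.7]
opening: 0.0118
t 16.85 pos [0.5602 0.0529 0.1032] head 98.46 tool shift [-0.002   0.0046  0.0543] turn -0.0007 q6 -0.1 F [ 0.3  0.1 -0.7] open 0.0118 tilt 2.25
[[-0.147  0.988 -0.039]
 [ 0.989  0.147  0.004]
 [ 0.01  -0.038 -0.999]]
```

View pics/s11.png

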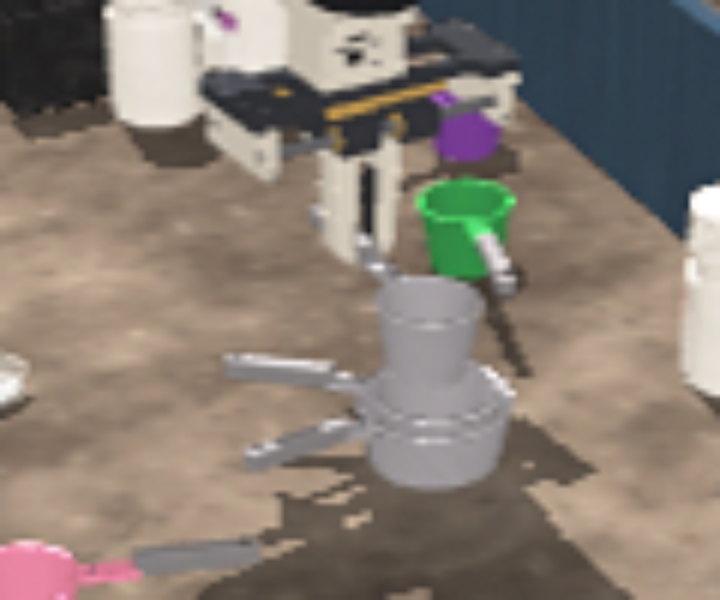

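View pics/t11.png

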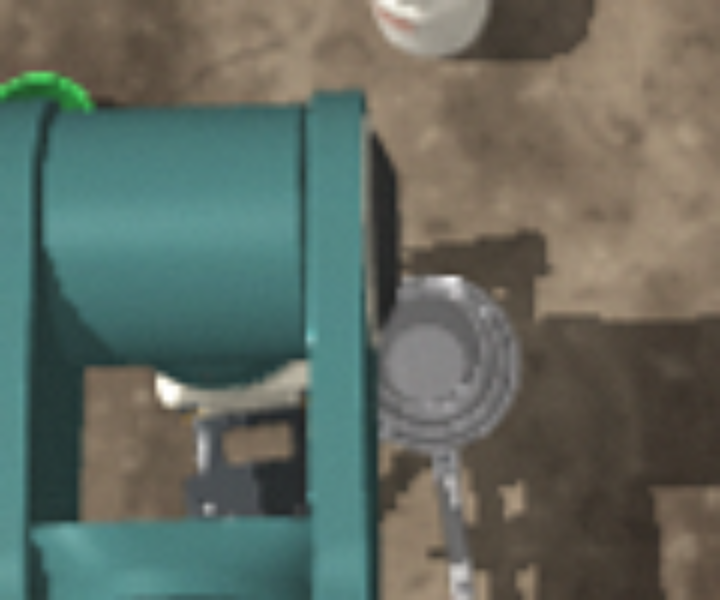

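```bash
python3 - <<'E'
from h import *
print("small floor",ray("top",180+424/6,130+362/6,.0635),"rim L",ray("top",180+432/6,130+363/6,.04))
q=lambda u,v,z:ray("side",190+u/6,130+v/6,z)
print("side small rim",q(430,302,.109),"M rim", q(437,388,.047), "foot S centre",q(428,385,.0605))
s=env.sense();print(s["position"],s["clock"])
E
```

```text
small floor [ 0.57078004 -0.0266736   0.0635    ] rim L [ 0.57339466 -0.03026991  0.04      ]
side small rim [ 0.57144197 -0.03569641  0.109     ] M rim [ 0.57656997 -0.03378467  0.047     ] foot S centre [ 0.56378736 -0.04874326  0.0605    ]
[0.56083657 0.05288882 0.10467528] 16.95
```

```bash
python3 -m inch '[[[-0.002,0.004,0.012,0,0],[0,0,0.014,0,0],[0,0,0,0,0]]]'
python3 -c "
from h import *
go(.5629,.0518,.0487,98.5)"
python3 -m inch '[[[0,0,0.012,0,0],[0,0.001,0.010,0,0],[0,0,0,0,0]]]'
python3 - <<'E'
from h import *
go(.5629,.0518,.0487,98.5)
q,_=cap("side","s12")
cv2.imwrite("pics/s12.png",cv2.resize(q[130:230,190:310],None,fx=6,fy=6)[:600])
E
```

```text
clock: 17.32
position: [0.5646, 0.0516, 0.0768]
tool_rot: [-2.031, -2.356, 0.033]
ft_force: [0.3, 1.4, -0.4]
opening: 0.0119
t 17.32 pos [0.5646 0.0516 0.0768] head 98.46 tool shift [ 0.0002 -0.0007  0.0282] turn -0.0007 q6 -0.11 F [ 0.3  1.4 -0.4] open 0.0119 tilt 2.13
clock: 17.7
position: [0.5647, 0.0518, 0.0532]
tool_rot: [-2.031, -2.356, 0.033]
ft_force: [0.2, 0.5, -0.9]
opening: 0.0119
t 17.7 pos [0.5647 0.0518 0.0532] head 98.46 tool shift [ 0.0002 -0.0017  0.0045] turn -0.0006 q6 -0.11 F [ 0.2  0.5 -0.9] open 0.0119 tilt 2.14
```

View pics/s12.png

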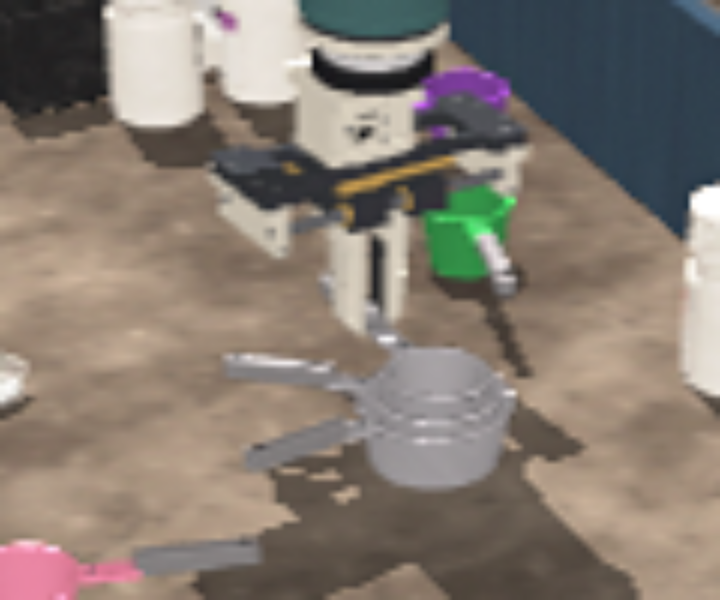

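The small pan is inside the middle one and looks centred, with the rim at about (438,375). I'll lower the last few millimetres, watching the force.

```bash
python3 -m inch '[[[0,0,0.003,0,0],[0,0,0.002,0,0],[0,0,0,0,0]]]'
python3 -c "
from h import *
go(.5629,.0518,.0487,98.5)"
python3 -m inch '[[[0,0,0.002,0,0],[0,0,0,0,0],[0,0,0,0,0.02],[0,0,0,0,0.035],[0,0,0,0,0.035]]]'
python3 -m inch '[[[0,0,-0.03,0,0.035],[0,0,-0.05,0,0.035],[0,0,-0.05,0,0.035],[0.05,0,-0.03,0,0.035],[0.05,0,-0.03,0,0.035],[0.05,0,0,0,0.035],[0.05,0,0,0,0.035],[0,0,0,0,0.035]]]'
python3 - <<'E'
from h import *
go(.5629,.0518,.0487,98.5)
q,_=cap("side","s13")
cv2.imwrite("pics/s13.png",cv2.resize(q[130:230,190:310],None,fx=6,fy=6)[:600])
p,d=cap("top","t13")
cv2.imwrite("pics/t13.png",cv2.resize(p[130:230,180:300],None,fx=6,fy=6)[:600])
E
```

```text
clock: 18.12
position: [0.5653, 0.0519, 0.0493]
tool_rot: [-2.032, -2.357, 0.031]
ft_force: [-0.3, -0.9, 0.7]
opening: 0.0114
t 18.12 pos [0.5653 0.0519 0.0493] head 98.47 tool shift [ 0.0003 -0.0023  0.0007] turn -0.0006 q6 -0.11 F [-0.3 -0.9  0.7] open 0.0114 tilt 2.02
clock: 18.75
position: [0.5654, 0.0518, 0.0477]
tool_rot: [-2.033, -2.358, 0.03]
ft_force: [-0.7, -0.2, 1.0]
opening: 0.0337
clock: 19.75
position: [0.5415, 0.2543, 0.2454]
tool_rot: [-2.034, -2.354, 0.029]
ft_force: [0.3, -0.3, -0.0]
opening: 0.035
t 19.75 pos [0.5415 0.2543 0.2454] head 98.34 tool shift [-0.2055 -0.0016  0.1948] turn -0.0028 q6 0.24 F [ 0.3 -0.3 -0. ] open 0.035 tilt 2.03
```

View pics/s13.png

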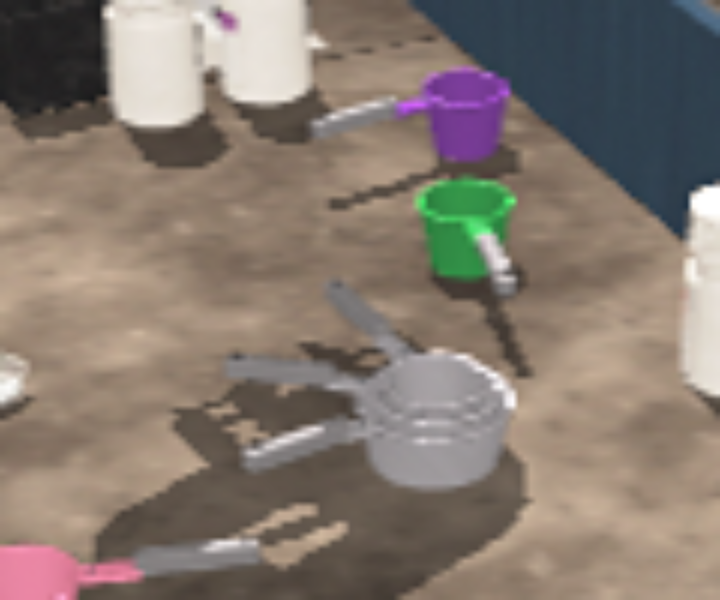

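View pics/t13.png

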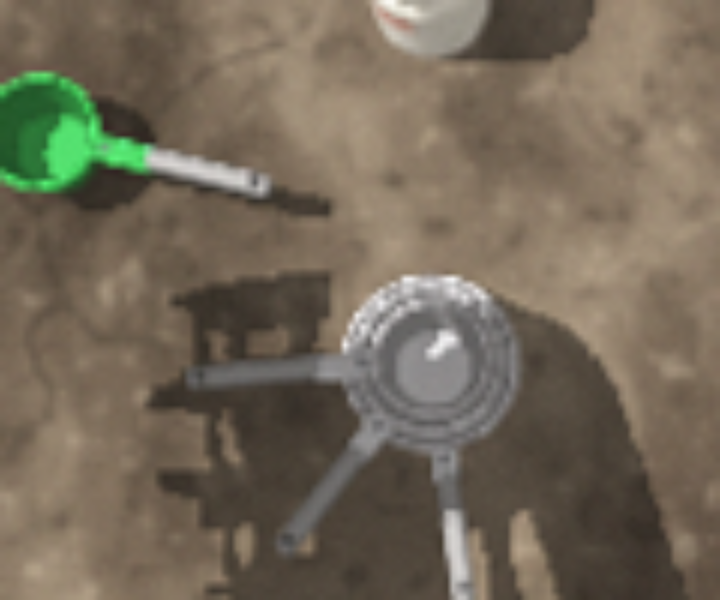

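The nest looks good from above, with handle tips at (200,377), (288,540) and (462,600). I'll check the heights by depth and the angles.

```bash
python3 - <<'E'
from h import *
d=np.load("pics/t13_d.npy"); P=pts("top",d); q=P[120:240,170:310].reshape(-1,3); c=np.array([.574,-.0285]); q=q[(q[:,2]>-.02)&(q[:,2]<.12)]
v=q[:,:2]-c; r=np.linalg.norm(v,axis=1); a=np.degrees(np.arctan2(v[:,1],v[:,0]))%360
print("table",np.median(q[r>.1][:,2]).round(4))
for nm,a0,H in(("L",189,.049),("M",143.5,.056),("S",98.5,.063)):
    m=(r>.07)&(r<.13)&(abs(a-a0)<12)&(q[:,2]>.035)
    g=v[m]; mm=g.mean(0); z=q[m][:,2]; rr=r[m]
    print(nm,m.sum(),"dir",np.degrees(np.arctan2(mm[1],mm[0])).round(1)%360,"z med",np.median(z).round(4),"expected",H,"inner/outer z",np.median(z[rr<.1]).round(4),np.median(z[rr>.1]).round(4))
m=(r<.018); print("inner floor z",np.median(q[m][:,2]).round(4),"expect .009")
for k in range(0,360,45):
    m=(abs((a-k+180)%360-180)<22)&(r>.02)&(r<.038); print(k,np.percentile(q[m][:,2],90).round(4),end=" ")
print(); 
t=lambda u,v,z:ray("top",180+u/6,130+v/6,z)
for nm,u,vv,z in(("L",462,600,.049),("M",288,540,.056),("S",200,377,.063)):
    e=t(u,vv,z)[:2]-c; print(nm,np.degrees(np.arctan2(e[1],e[0])).round(1)%360,np.linalg.norm(e).round(4))
print("small floor centre",t(432,364,.009)); print(env.sense()["dq"].round(4))
E
```

```text
table -0.0009
L 68 dir 188.6 z med 0.0476 expected 0.049 inner/outer z 0.0473 0.0481
M 74 dir 142.0 z med 0.0542 expected 0.056 inner/outer z 0.0546 0.0539
S 74 dir 94.6 z med 0.0615 expected 0.063 inner/outer z 0.0611 0.0622
inner floor z 0.0084 expect .009
0 0.0544 45 0.0532 90 0.0549 135 0.0537 180 0.053 225 0.0533 270 0.0545 315 0.0532 
L 189.0 0.1313
M 143.7 0.1233
S 96.1 0.1225
small floor centre [ 0.57690265 -0.02935719  0.009     ]
[-0.0282 -0.0051  0.0071  0.0008 -0.0012 -0.0049]
```

```bash
python3 - <<'E'
from h import *
a=cv2.imread("pics/top0_raw.png");b=cv2.imread("pics/t13_raw.png")
for n,(x,y) in dict(jar=(238,103),drop=(360,180),dish=(178,243)).items():
    t=a[y:y+28,x:x+28]; r=cv2.matchTemplate(b[y-12:y+40,x-12:x+40],t,cv2.TM_CCOEFF_NORMED); _,s,_,l=cv2.minMaxLoc(r); print(n,round(s,2),"shift px",l[0]-12,l[1]-12)
print(env.job_done())
E
```

```text
jar 1.0 shift px 0 0
drop 1.0 shift px 0 0
dish 1.0 shift px 0 0
the job is handed in; nothing more can be done
None
```

I nested the three pans on the worktop with their handles fanned out, and handed the job in at about 20 s of the 72 s allowed. No verdict was reported. I picked up the middle pan by its handle and set it in the large one, then did the same with the small pan in the middle one.

**Last checks:**
- **Seating:** the handle tops are at 47.6, 54.2 and 61.5 mm, against 49, 56 and 63 mm expected when seated flat. The camera reads the table about 1 mm low, so these agree. The small pan's floor is at 8.4 mm, against 9 mm expected.
- **Level:** the inner rim heights stayed within 2 mm all the way round.
- **Fan:** the handles point along about 189°, 143° and 95–96°. Each is about 46–48° further round than the one below, in the same sense.
- **Bystanders:** the jar, dropper bottle and dish showed no shift in the top view.
- **Gripper:** it was open and about 0.2 m clear of the nest.

**What was off:**
- **Tool tilt:** the tool had tilted by up to about 2° while placing the small pan. That pan settled flat once released.
- **High grasp:** the arm drifted up a few millimetres before gripping the small pan, so I held it nearer the fingertips than planned. It did not slip.
- **Centring:** side-view estimates of the pan centres differed from the top view by several millimetres. I relied on the arm's measured position and the top view.

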